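# Set the sampling slide valve to its latched middle position

### The job

Set the slide valve with the wide flat crossbar to its middle position: with the fingertips push the front of the crossbar gently all the way back to its end stop without ramming it, then let it spring back until it is caught on its stop pin at mid travel, and leave it there, untouched. Only push the crossbar: do not grip it or touch its back, and leave the valve with the small round pad and the loose things on the shelf alone.

Things in the scene. Friction and masses are not known exactly. Their poses are not given: they have to be found in the camera images.
- bar_valve: slide valve whose slide ends in an upright crossbar, a flat steel plate 100 mm wide and 44 mm high. Fixed aluminium rail block 200 x 70 x 22 mm; origin at the centre of its underside, on the 18 mm thick ply shelf. Its +x is the push direction, roughly away from the robot (yaw within 0.6 rad); z up. A fixed bridge (24 mm along x, 68 mm wide, centre x = +55 mm, top 72 mm above the underside) guides the stop pin
- bar_face (a point): centre of the crossbar's front face (the face to push, towards the robot); moves with the slide. 54 mm above the valve's underside, at valve x = -66 mm when the slide is at 0. The upright plate, square to the valve's x, is 100 mm wide and reaches 22 mm above and below this point; 12 mm thick in all (do not touch its back). Nothing stands in front of it; the rail's top is 32 mm below this point
- bar_slide (a joint): travel of the crossbar slide along its valve's +x, m: 0 = rest at near stop (start), 0.060 = far end stop. A spring drives it back (4 N at 0, 7 N at 0.030, 10 N at 0.060; up to 2 N more at 0.010 to 0.030, where its tooth lifts the pin). Past 0.031 the pin drops behind the tooth: let go, the slide returns and is caught at 0.030; let go earlier it runs back to 0
- bar_pin (a joint): lift in m of the crossbar valve's vertical steel stop pin: 0 = down (at rest, and also when latched behind the tooth), up to about 0.010 as the tooth passes beneath. Sprung downwards, works by itself. Its round head (18 mm across, 7 mm thick) stands above the bridge, top 86 mm above the valve's underside when down
- pad_valve: slide valve whose slide ends in a small upright round steel pad 44 mm across (leave alone). Fixed aluminium rail block 200 x 70 x 22 mm; origin at the centre of its underside, on the 18 mm thick ply shelf. Its +x is the push direction, roughly away from the robot (yaw within 0.6 rad); z up. A fixed bridge (24 mm along x, 68 mm wide, centre x = +55 mm, top 72 mm above the underside) guides the stop pin
- pad_face (a point): centre of the round pad's front face, 54 mm above its valve's underside
- pad_slide (a joint): travel of the round pad's slide along its valve's +x, m: 0 = at rest (start). Sprung and latching like the crossbar slide. Must stay at 0
- ampoule_holder: loose open green glass cup, 46 mm across, 65 mm high, origin at the centre of its underside; stands on the shelf between the valves. Leave alone
- flange_cap_a: loose steel flange cap, 56 mm across, 26 mm high, origin at the centre of its underside; at the shelf's far side. Leave alone
- flange_cap_b: second flange cap like the first, at the other end of the shelf's far side. Leave alone
- bung: loose red rubber bung, 34 mm across, 28 mm high, origin at the centre of its underside; near one end of the shelf. Leave alone

How it is judged:
On the way, in this order (a step that is already met when the one before it is completed fails the run):
1. the crossbar slide is pushed back to its end stop (value of joint bar_slide above 0.055 m).
2. let go, it has come back and rests on its stop pin at mid travel (value of joint bar_slide between 0.026 and 0.034 m and value of joint bar_pin below 0.003 m and contact force between the fingers and bar_slide below 0.2 N), for 0.3 s.
At the end, for the whole second after the job is handed in: The crossbar slide stands still between 26 and 34 mm of its 60 mm travel with its stop pin down (lifted less than 3 mm), the round pad's slide is at rest (under 4 mm) and no loose thing has moved by 15 mm or more (value of joint bar_slide between 0.026 and 0.034 m and value of joint bar_pin below 0.003 m and velocity of joint bar_slide between -0.005 and 0.005 m/s and value of joint pad_slide below 0.004 m and distance of each of ampoule_holder, flange_cap_a, flange_cap_b, bung from where it was at the start of the episode below 0.015 m); the robot touches nothing.
It fails at once if the crossbar is rammed against its end stop (contact force between the fingers and bar_slide above 45 N).
It fails at once if the crossbar is touched on its back or gripped (contact force between the fingers and bar_slide_c4 above 1 N).
It fails at once if the round pad's slide is pushed (value of joint pad_slide above 0.008 m).
It fails at once if a loose thing is lifted, carried or knocked aside (distance of any of ampoule_holder, flange_cap_a, flange_cap_b, bung from where it was at the start of the episode above 0.015 m).
It also fails if it takes over 40 s, if anything falls off the work surface, if the arm or the gripper's body presses on something with over 40 N, if the wrist force passes 120 N, or if a joint passes its speed limit or range.

### The arm

A 7-joint arm with a two-finger parallel gripper is mounted at the origin on the work surface. World frame = base frame: x ahead of the robot, y to its left, z up, the work surface at z = 0. Lengths are in m, angles in rad, forces in N, time in s.
With the tool pointing down it reaches from about 0.4 to 0.9 m from the base axis. Payload 5.6 kg.
Tool frame: the origin (TCP) lies midway between the tips of the shut fingers; the grasp point (between the pads) lies 19 mm behind it; y points along the fingers, z is the direction in which the jaws open and shut, and the axes are right-handed (so a half turn about y gives the same grasp; the last joint's range is limited). The gripper opens to 92 mm and grips with 3 to 60 N. Pads are 20 mm wide; open, the fingers measure 128 mm over their backs; the gripper's body (75 mm by 189 mm) begins 69 mm behind the grasp point.
Start: joints at [-1.156, 0.468, -0.012, 1.603, 0.006, 1.071, -0.056], TCP at [0.287, 0.583, 0.215] pointing down, gripper open.
Joint ranges: [-2.53, 2.53], [-0.31, 2.02], [-1.57, 1.55], [0.28, 2.44], [-1.29, 4.43], [0.15, 1.84], [-2.92, 2.92]. Speed limits (rad/s): [2.57, 2.57, 3.14, 3.14, 3.14, 3.14, 3.14].

### API

Orientations are given as a 3x3 rotation matrix whose columns are the frame's x, y, z axes.
In Python, from station import env, effector, solver, viewer, workorder, search_frame, tip_of gives the robot as it stands. Calls block until the motion is done:
- env.reach(position, orientation): joint-space move of the TCP to a pose.
- env.movel(position, frame=None, rate=0.15): straight line of the TCP; frame=None keeps the orientation; rate is the mean speed in m/s.
- env.goto_joints(angles): joint-space move.
- effector.release() and effector.grasp(squeeze=None): open the fingers fully, or close them until they stop; squeeze is the grip in N (None keeps the last).
- env.pause(seconds).
- solver.inverse_kinematics(position, orientation): joint angles nearest the present ones, or None.
- env.sense(): the state.
- viewer.read_camera(name): name is "side" or "top"; returns (picture, depth): 420x560x3 uint8, red, green, blue; 420x560 float32, m along the optical axis (not along the pixel's ray), 0 where there is no reading.
- viewer.camera_info(name): a dict with "intrinsics" (3x3 intrinsics, pixels), "dist_coeffs" ([k1, k2, p1, p2, k3] as OpenCV has them; the pictures are not rectified), "eye" and "rotation" of the camera in the world. Camera axes: x right, y up, looking along -z (the intrinsics and any distortion apply to the point x, -y, -z); pixel columns grow to the right and rows downward; lengths in m; the calibration is good to about 2 mm. A picture is of the moment at which its call begins. camera_info takes no time and is no camera call.
A pose or a line that the arm cannot do raises env.PlanningError and nothing moves.
- workorder.finish_job(): hands the job in, once; it reports no verdict.
Trained networks look in the newest picture that a camera, given by its name, has taken for a name from the list of things; names that differ only in an ending like _2 or _b are one class to them, and where a whole thing is asked for, a point or a joint stands for the part that bears it (a point fixed in the world has none). Each returns a list of dicts, best first, with "score" (0 to 1); they miss things now and then, are a little off and sometimes report something else, mostly with a low value. They report only what shows in the picture. A call takes as long as a camera call.
- search_frame(camera, name): "at" ([x, y, z] in m, in world coordinates, good to about 4 mm: the middle of the surface that is visible of it).
- tip_of(camera, name): "at" ([x, y, z] in m, in world coordinates, good to about 4 mm: a listed point, or the origin of a listed thing).
The state is a dict: "t": time; "joint_positions": joint angles; "joint_velocities": joint speeds; "tau": joint torques, N m; "ee_pos": TCP position; "tcp_rot": TCP orientation; "wrist_force": force on the tool from outside, world axes, zero at the start; "moment": the same for the moment, N m; "gripper_width": finger opening in m.
Only numpy, scipy, OpenCV 4.12 (cv2) and the standard library are available. Lean on these libraries where they do the work, as an engineer would, in place of code of your own. Each camera call takes 0.05 s, during which the arm holds its last target.

## Working session

There is one attempt and no reset: what is moved stays moved. The work goes in short steps, each a Python script; the robot and the scene stay as the last script left them, time stands still between calls to the robot, and variables do not carry over. Pictures are saved under pics/ and viewed, and the job is handed in when it is done.

```bash
ls; mkdir -p pics
python3 - <<'E'
from station import env, effector, solver, viewer, workorder, search_frame, tip_of
import cv2, numpy as np
for c in ["side","top"]:
    p,d=viewer.read_camera(c)
    cv2.imwrite(f"pics/{c}0.png",p[:,:,::-1])
    np.save(f"pics/{c}0.npy",d)
    i=viewer.camera_info(c); print(c,i)
    for n in ["bar_valve","bar_face","pad_valve","pad_face","ampoule_holder","flange_cap_a","bung"]:
        print(n,[(np.round(r["at"],3).tolist(),round(r["score"],2)) for r in tip_of(c,n)][:3])
    print("sf bar",[(np.round(r["at"],3).tolist(),round(r["score"],2)) for r in search_frame(c,"bar_face")][:3])
s=env.sense();print(s)
E
```

```text
pics
side {'intrinsics': array([[472.60676446,   0.        , 282.77930626],
       [  0.        , 472.60676446, 199.72193474],
       [  0.        ,   0.        ,   1.        ]]), 'dist_coeffs': array([-0.14366235,  0.        ,  0.        ,  0.        ,  0.        ]), 'eye': array([ 0.20963034, -0.39683594,  0.80097919]), 'rotation': array([[ 0.7137735 ,  0.53011104, -0.45772226],
       [-0.7003621 ,  0.53603367, -0.47133941],
       [-0.00450768,  0.6570009 ,  0.75387631]])}
bar_valve [([0.595, -0.153, 0.023], 0.9)]
bar_face [([0.533, -0.177, 0.073], 0.82)]
pad_valve [([0.561, 0.221, 0.017], 0.56)]
pad_face [([0.496, 0.195, 0.07], 0.6)]
ampoule_holder [([0.57, -0.0, 0.017], 0.71)]
flange_cap_a [([0.779, 0.123, 0.017], 0.85), ([0.784, -0.175, 0.02], 0.74)]
bung [([0.58, 0.356, 0.016], 0.5)]
sf bar [([0.551, -0.16, 0.059], 0.71)]
top {'intrinsics': array([[396.3171527 ,   0.        , 273.47385731],
       [  0.        , 396.3171527 , 207.4857252 ],
       [  0.        ,   0.        ,   1.        ]]), 'dist_coeffs': array([-0.03250741,  0.        ,  0.        ,  0.        ,  0.       
[... 785 characters left out ...]
07140953, -0.05630801]), 'joint_velocities': array([-0.00160094, -0.00018276, -0.00020448, -0.00055326, -0.00047957,
       -0.00038187, -0.00022419]), 'tau': array([-2.69463371e-04, -5.20394719e+01, -1.21342804e-02, -2.44052356e+01,
       -5.65546739e-02,  1.12645462e-02,  1.05172558e-05]), 'ee_pos': array([0.28733168, 0.5830632 , 0.21464023]), 'tcp_rot': array([[ 8.96980155e-01,  5.73681984e-05,  4.42070808e-01],
       [-4.42070811e-01,  8.01455075e-05,  8.96980151e-01],
       [ 1.60281460e-05, -9.99999995e-01,  9.72497357e-05]]), 'wrist_force': array([-0.14177349,  0.43632051, -0.65815612]), 'moment': array([ 0.02233818,  0.00674011, -0.04795977]), 'gripper_width': 0.09184262340817775}
```

View pics/side0.png

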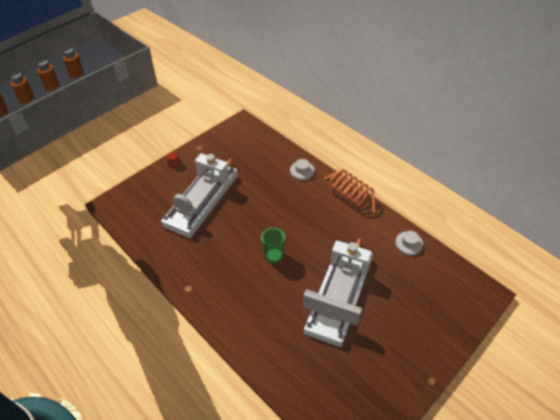

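View pics/top0.png

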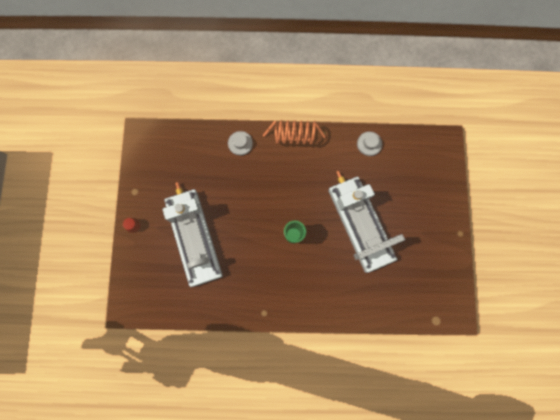

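The side view shows the crossbar at about (332,306), and the top view shows it at about (380,248). The round pad is on the left-hand valve at (183,203) in the side view, and the green cup stands between the valves. The networks' points agree with this: face z is about 0.072 and the face lies 68 mm from the valve origin. I'll refine the yaw from the saved depth.

```bash
cat > h.py <<'E'
import numpy as np, cv2
def cloud(info,d):
    v,u=np.nonzero(d>0); z=d[v,u]
    p=cv2.undistortPoints(np.stack([u,v],1).astype(np.float64)[:,None],info["intrinsics"],info["dist_coeffs"])[:,0]
    c=np.stack([p[:,0]*z,-p[:,1]*z,-z],1)
    return c@np.asarray(info["rotation"]).T+info["eye"]
E
python3 - <<'E'
from station import viewer
import numpy as np
from h import *
for c in ["top","side"]:
    P=cloud(viewer.camera_info(c),np.load(f"pics/{c}0.npy"))
    m=(np.hypot(P[:,0]-.55,P[:,1]+.17)<.085)
    r=P[np.hypot(P[:,0]-.596,P[:,1]+.151)<.13]
    b=P[m&(P[:,2]>.062)&(P[:,2]<.105)&(np.hypot(P[:,0]-.537,P[:,1]+.177)<.06)]
    q=b[:,:2]; mu=q.mean(0); w,V=np.linalg.eigh(np.cov((q-mu).T)); e=V[:,1]*np.sign(V[1,1])
    print(c,"bar n",len(b),mu,"zmax",b[:,2].max(),"yaw",np.arctan2(-e[0],e[1]),"ext",np.ptp(q@e),np.sqrt(w),"mid",((q@e).max()+(q@e).min())/2)
    rr=r[(r[:,2]>.03)&(r[:,2]<.05)]
    (cx,sz,a)=cv2.minAreaRect(rr[:,:2].astype(np.float32)); print(" rail",cx,sz,a,np.deg2rad(a))
    n=np.array([np.cos(.4),np.sin(.4)]); 
    print(" bar along x pct",np.percentile(q@n,[2,20,50,80,98]), "face pred",np.array([.5335,-.1775])@n)
E
```

```text
top bar n 374 [ 0.54274476 -0.1722434 ] zmax 0.09784246612486325 yaw 0.42477130108085864 ext 0.09920823580960952 [0.00623101 0.02790892] mid -0.38321791868056077
 rail (0.6099819540977478, -0.1462995707988739) (0.22949790954589844, 0.07151404023170471) 23.796030044555664 0.4153190731809893
 bar along x pct [0.42475604 0.42740297 0.43178867 0.43616026 0.4502863 ] face pred 0.4222642845407537
side bar n 868 [ 0.5370314  -0.17681713] zmax 0.09739374420261082 yaw 0.4124292669427835 ext 0.09959397112173535 [0.00357027 0.02868349] mid -0.37620045801143576
 rail (0.6088834404945374, -0.1481781303882599) (0.23127208650112152, 0.07709599286317825) 23.512752532958984 0.4103749479067708
 bar along x pct [0.42191665 0.42319562 0.4241575  0.42915091 0.43453788] face pred 0.4222642845407537
```

```bash
cat >> h.py <<'E'
YAW=0.415
N=np.array([np.cos(YAW),np.sin(YAW),0]); Y=np.array([-np.sin(YAW),np.cos(YAW),0])
R=np.stack([N,[0,0,-1],Y],1)
F=np.array([.5335,-.1775,.064])   # below the face centre; TCP height for pushing
E
python3 - <<'E'
from station import env, effector, viewer, solver
from h import *
effector.grasp(5)
p=F-0.06*N
print(env.sense()["t"])
env.reach([p[0],p[1],.2],R); print(env.sense()["t"])
env.movel(p,rate=.15)
s=env.sense(); print(s["t"],s["ee_pos"],p,s["wrist_force"],s["gripper_width"],s["joint_positions"])
a,d=viewer.read_camera("side"); cv2.imwrite("pics/side1.png",a[:,:,::-1])
s=env.sense(); print(s["t"],s["ee_pos"]-p,s["wrist_force"])
E
```

```text
2.2417
5.0833
6.1417 [ 0.47916337 -0.20201459  0.06467228] [ 0.47859302 -0.2016914   0.064     ] [-0.10488605  0.38419043 -0.15175763] 0.0006000480288793196 [-0.10405918  0.51026687  0.54857009  2.05729546 -0.41679469  0.68067484
  2.70258526]
6.1917 [ 0.00070699 -0.00029228  0.00086988] [-0.02170029  0.54180691 -0.01245791]
```

View pics/side1.png

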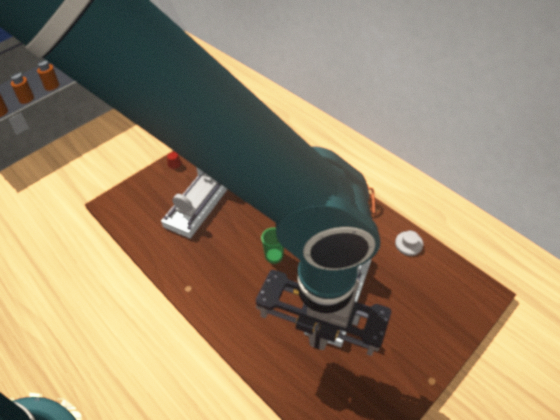

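The closed fingers stand in front of the crossbar at about (325,335). The gripper body hides the bar, and the cup at (273,245) hasn't moved. Next I'll advance in small steps, watching the force.

Run:
```python
from station import env
from h import *
s=env.sense(); f0=s["wrist_force"]@N
k=0.06; steps=0
x=-0.06
rows=[]
def st():
    s=env.sense(); return s["t"],(s["ee_pos"]-F)@N,(s["wrist_force"]@N)-f0,(s["wrist_force"])
# approach
x=-0.03; env.movel(F+x*N,rate=.06); print(st())
while x<0.01:
    x+=.003; env.movel(F+x*N,rate=.03)
    t,e,f,w=st(); print(round(t,2),round(x,4),round(e,4),round(f,2))
    if f<-2.5: break
```

```text
(6.8417, np.float64(-0.030172467640072836), np.float64(-0.07459527540950231), array([-0.14013941,  0.62561432, -0.03008047]))
7.09 -0.027 -0.027 -0.31
7.34 -0.024 -0.0238 -0.46
7.59 -0.021 -0.0208 0.1
7.84 -0.018 -0.0178 0.04
8.09 -0.015 -0.0148 0.11
8.34 -0.012 -0.0117 -0.65
8.59 -0.009 -0.0088 -0.67
8.84 -0.006 -0.007 -5.12
```

Run:
```python
from station import env
from h import *
f0=0.1
def st():
    s=env.sense(); return s["t"],(s["ee_pos"]-F)@N,(s["wrist_force"]@N)-f0,s["ee_pos"][2],(s["ee_pos"]-F)@Y
x=-0.006
for x in [0.006,0.018,0.030,0.040]:
    env.movel(F+x*N,rate=.03); t,e,f,z,y=st(); print(round(t,2),round(x,4),round(e,4),round(f,2),round(z,4),round(y,4))
    if f<-22: break
while x<0.06 and f>-17:
    x+=.002; env.movel(F+x*N,rate=.02)
    t,e,f,z,y=st(); print(round(t,2),round(x,4),round(e,4),round(f,2),round(z,4),round(y,4))
```

```text
9.39 0.006 0.0041 -7.48 0.0639 -0.0001
9.94 0.018 0.0166 -6.04 0.0638 -0.0001
10.49 0.03 0.0279 -7.8 0.0637 -0.0001
10.97 0.04 0.0375 -8.32 0.0637 -0.0002
11.22 0.042 0.0393 -8.55 0.0637 -0.0002
11.47 0.044 0.0412 -9.32 0.0637 -0.0002
11.72 0.046 0.0431 -9.08 0.0637 -0.0002
11.97 0.048 0.0451 -9.39 0.0637 -0.0002
12.22 0.05 0.047 -10.02 0.0637 -0.0002
12.47 0.052 0.0489 -9.67 0.0637 -0.0002
12.72 0.054 0.0508 -9.17 0.0637 -0.0002
12.97 0.056 0.0519 -11.37 0.0637 -0.0002
13.22 0.058 0.052 -16.82 0.0637 -0.0002
13.47 0.06 0.052 -20.33 0.0636 -0.0001
```

The end stop is reached: the tool stalls at 0.052, 60 mm past contact, at about 20 N. I'll ease back slowly through the latch point and then clear.

Run:
```python
from station import env, viewer, tip_of
from h import *
f0=0.1
def st():
    s=env.sense(); return s["t"],(s["ee_pos"]-F)@N,(s["wrist_force"]@N)-f0
for x in [0.052,0.044,0.036,0.030,0.026,0.022,0.018,0.012]:
    env.movel(F+x*N,rate=.025); print(np.round(st(),3), x)
env.movel(F-0.06*N,rate=.08); print(np.round(st(),3))
p=F-0.06*N; env.movel([p[0],p[1],.25],rate=.15)
q=np.array([.36,.1,.3])
try: env.reach(q,R)
except env.PlanningError as e: print(e)
for c in ["side","top"]:
    a,d=viewer.read_camera(c); cv2.imwrite(f"pics/{c}2.png",a[:,:,::-1]); np.save(f"pics/{c}2.npy",d)
    for n in ["bar_valve","bar_face","pad_face","ampoule_holder"]:
        print(c,n,[(np.round(r["at"],3).tolist(),round(r["score"],2)) for r in tip_of(c,n)][:2])
    P=cloud(viewer.camera_info(c),d); C=F+.034*N
    b=P[(P[:,2]>.065)&(P[:,2]<.105)&(abs((P-C)@N)<.05)&(abs((P-C)@Y)<.06)]
    print(" bar x pct",np.percentile((b-F)@N,[2,20,50,80,98]),len(b))
print(env.sense()["t"],env.sense()["ee_pos"])
```

```text
[ 13.942   0.048 -10.164] 0.052
[14.408  0.041 -9.924] 0.044
[14.875  0.033 -8.114] 0.036
[15.267  0.027 -7.859] 0.03
[15.575  0.024 -7.316] 0.026
[15.883  0.022 -3.88 ] 0.022
[16.192  0.019 -0.295] 0.018
[1.6583e+01 1.2000e-02 2.0700e-01] 0.012
[17.633 -0.059  0.087]
side bar_valve [([0.596, -0.152, 0.022], 0.88)]
side bar_face [([0.563, -0.165, 0.071], 0.77), ([0.786, -0.174, 0.015], 0.45)]
side pad_face [([0.498, 0.196, 0.071], 0.87)]
side ampoule_holder [([0.57, 0.0, 0.016], 0.86)]
 bar x pct [0.02927679 0.03035637 0.03141126 0.03652332 0.04187885] 799
top bar_valve [([0.598, -0.151, 0.012], 0.72)]
top bar_face [([0.563, -0.167, 0.071], 0.74)]
top pad_face [([0.497, 0.194, 0.072], 0.89)]
top ampoule_holder [([0.57, -0.003, 0.021], 0.55)]
 bar x pct [0.03208825 0.03430939 0.03801423 0.04176628 0.04511833] 318
20.7667 [0.3600694  0.09984794 0.29994709]
```

```bash
python3 -c "
import cv2,numpy as np
cv2.imwrite('pics/both2.png',np.vstack([cv2.resize(cv2.imread(f'pics/{c}2.png')[y:y+200,x:x+250],(375,300)) for c,y,x in [('side',180,200),('top',130,250)]]))"
```

```text
(no output)
```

View pics/both2.png

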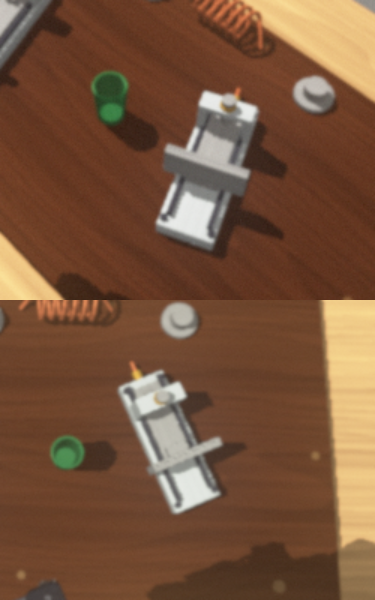

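View pics/side2.png

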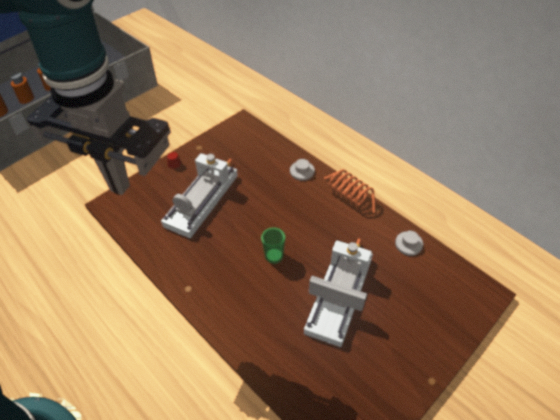

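The crossbar now stands at about (338,291) in the side view, which the networks put about 32 mm along its travel. The pin head at (352,249) looks down, the pad valve and loose things are where they were, and the arm is clear.

Run:
```python
from station import env, workorder
s=env.sense(); print(s["t"],s["wrist_force"],abs(s["joint_velocities"]).max())
workorder.finish_job()
```

```text
20.7667 [-0.19626856 -0.68533103 -0.36838559] 0.004781744543069127
the job is handed in; nothing more can be done
```

The crossbar slide is latched at mid travel, and I handed the job in at 20.8 s of the 40 s allowed; no verdict is reported.

**Push:** I pushed the front of the crossbar back with the closed fingertips. The tool stalled 60 mm past first contact, which is the end stop. The wrist force there was about 20 N, well under the 45 N limit.

**Return:** I backed off slowly. The push force fell to zero at about 30 mm of travel, which is where the pin should catch the slide. I then moved the arm clear.

**Final checks:**
- **Slide position:** The depth images show the crossbar's front face about 30 mm further back than at the start (roughly 29 mm by the side camera). The networks' face point moved about 32 mm. These agree within the stated accuracy.
- **Pin:** The head looks down in both pictures, but I judged this by eye and did not measure it.
- **Pad and cup:** Their positions match the start to within 3 mm.
- **Caps and bung:** I only compared these by eye in the side picture, and they appear unmoved.

No check failed.

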